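# Slide a specimen carrier out to its band over the edge of the loading stand

### The arm

A 6-joint arm with a two-finger parallel gripper is mounted at the origin on a cart in front of the work surface, level with it; the furniture and walls round the work are solid. World frame = base frame: x ahead of the robot, y to its left, z up, the work surface at z = 0. Lengths are in m, angles in rad, forces in N, time in s.
With the tool pointing down it reaches from about 0.325 to 0.75 m from the base axis. Payload 7.6 kg.
Tool frame: the origin (TCP) lies at the very end of the fingers, on their centre line; the grasp point (between the pads) lies 19 mm behind it (ctrl.grip_depth is the distance from the TCP to the grasp point, in m); z points along the fingers, y is the line along which they close (so a half turn about z gives the same grasp; the last joint's range is limited). The gripper opens to 85 mm and grips with 20 to 120 N. Pads are 22 mm wide; open, the fingers measure 114 mm over their backs; the gripper's body (76 mm by 85 mm) begins 54 mm behind the grasp point. The pads swing forward as they close: fully open they stand 13 mm farther back than shut.
Start: joints at [1.264, 0.052, 1.401, -0, 1.689, -0.07], TCP at [0.123, 0.51, 0.231] pointing down, gripper open.
Joint ranges: [-2.9, 2.9], [-0.91, 2.17], [0.12, 2.37], [-1.06, 4.2], [0.26, 2.73], [-2.93, 2.93]. Speed limits (rad/s): [2.57, 2.57, 3.01, 3.14, 3.14, 3.14].

### API

Orientations are given as [roll, pitch, yaw] about the fixed x, y, z axes, in that order (R = Rz(yaw) Ry(pitch) Rx(roll)).
In Python, from workcell import ctrl gives the robot as it stands. The module is installed in compiled form; this text tells all that it offers.
- The arm moves only by the shell command python3 -m inch 'ROWS' [OPENING]. ROWS is JSON, a list of rows, each an object with "xyz": the shift along the tool's x, y, z in m, a list of three; "twist": the turn about the tool's z in degrees. In form: [{"xyz": [tx, ty, tz], "twist": twist}, ...]. A call has 1 to 12 rows; each row shifts and turns the commanded pose from where the row before left it, along the tool's axes as they then stand; what a row does not reach is not made up. A row lasts 1/10 s, in which the tool goes at most 50 mm and 8.59 degrees, less where a joint would pass 70% of its speed; a pose out of reach is approached as far as the arm can. A call with a gripper value outside its range is refused whole. OPENING is the opening, from 0 (shut) to 1 (fully open), set as the call begins (- or left out, the last holds). The fingers move at their own pace and stop on an object; the grip force is fixed at half the most. Time passes only in rows, so rows that do not move let the fingers close. It gives the time, the measured TCP pose, the force, the opening and the grip force at its end, in the units of the state.
- ctrl.read_state(): the state, without advancing time (a new reading comes with each control period).
- ctrl.capture(name): name is "scene" or "top"; returns the picture (480x640x3 uint8, blue, green, red); there is no depth.
- ctrl.camera_model(name): a dict with "K" (3x3 intrinsics, pixels), "rvec" (rotation vector, rad) and "tvec" (3), from world to camera coordinates, as OpenCV has them. Camera axes: x right, y down, z forward; pixel columns grow to the right and rows downward; lengths in m; the calibration is good to about 2 mm. A picture is of the moment at which its call begins. camera_model takes no time and is no camera call.
- ctrl.job_done(): hands the job in; it is judged then, once.
Trained networks look in the newest picture that a camera, given by its name, has taken for a name from the list of things; names that differ only in an ending like _2 or _b are one class to them, and where a whole thing is asked for, a point or a joint stands for the part that bears it (a point fixed in the world has none). Each returns a list of dicts, best first, with "p" (0 to 1); they miss things now and then, are a little off and sometimes report something else, mostly with a low value. They report only what shows in the picture. A call takes as long as a camera call.
- ctrl.recognise(camera, query): "extent" ([left, top, right, bottom] as shares, 0 to 1, of the picture: columns of its width, rows of its height, round what is visible of it).
- ctrl.silhouettes(camera, query): "region" (480x640 bool, what is visible of it) and "extent" ([left, top, right, bottom] as shares, 0 to 1, of the picture: columns of its width, rows of its height, round what is visible of it).
- ctrl.tip_of(camera, query): "centre" ([column, row] as shares, 0 to 1, of the picture: columns of its width, rows of its height: a listed point, or the origin of a listed thing).
The state is a dict: "clock": time; "qpos": joint angles; "qd": joint speeds; "effort": joint torques, N m; "tool_pos": TCP position; "eef_rot": TCP orientation; "contact_force": force on the tool from outside, world axes, zero at the start; "ft_torque": the same for the moment, N m; "finger_gap": finger opening in m; "finger_force": force on a finger pad.
Only numpy, scipy, OpenCV 4.12 (cv2) and the standard library are available. Lean on these libraries where they do the work, as an engineer would, in place of code of your own. Each camera call takes 0.05 s, during which the arm holds its last target. There are 200 camera calls.

### The job

On the low dark steel stand lie two flat slide carriers; push the one with the orange band along the stand, without gripping or lifting it, until its front overhangs the stand's front edge and that edge lies right under the orange band along the band's whole width, so that its front can later be taken from below. Leave it lying flat on the stand, and leave the blue-banded carrier and everything else where they are.

Things in the scene. Friction and masses are not known exactly. Their poses are not given: they have to be found in the camera images.
- orange_carrier: Flat white slide carrier with an ORANGE band across its top, loose and flat on the stand, about 80 g: 70 mm deep (its x), 84 mm wide (its y), 8 mm thick. Origin at the centre of its underside; its -x edge is the front, facing the stand's front edge up to 0.2 rad askew. A push of under 1 N slides it, and it stops when the push stops.
- band_left (a point): left end (+y of the carrier) of the centre line of the orange band (14 mm wide, over the whole width, parallel to the front edge, centre line 20 mm behind the front and 50 mm ahead of the back edge), at the height of the carrier's underside: at (-15, 42, 0) mm in the carrier's frame. Same axes as the carrier.
- band_right (a point): right end (-y of the carrier) of the orange band's centre line, at the height of the carrier's underside: at (-15, -42, 0) mm in the carrier's frame. Same axes as the carrier.
- blue_carrier: A second carrier like the first, but with a BLUE band; it lies beside the orange one on the stand, left or right of it, about 25 to 55 mm clear. Origin at the centre of its underside.
- stand: Low folded dark steel loading stand fixed on the worktop: 150 mm deep (its x), 264 mm wide (its y), flat top 45 mm above the worktop, no rim. Origin at the centre of its underside; -x is the front, turned toward the robot.
- stand_edge (a point): middle of the stand's upper front edge, 45 mm above the worktop, 75 mm ahead of the stand's centre. Axes as the stand's: x points back from the edge over the stand's top, y along the edge to the left, z up. A carrier point with negative x here overhangs the edge.
- dropper_bottle: brown glass bottle with a white cap, 43 mm across, 98 mm tall, standing on the worktop right of the stand; origin at the centre of its underside
- petri_dish: round petri dish with lid, 61 mm across, 13 mm high, on the worktop right of the stand; origin at the centre of its underside
- slip_carton: small white and dark red carton, 41x56x50 mm, on the worktop on the right; origin at the centre of its underside
- steel_forceps: steel forceps lying flat, 130 mm long (along its y), 10 mm high, on the worktop on the right; origin at the centre of its underside
- timer: white digital bench timer lying on its back, 62x66x18 mm, on the worktop on the right, in front of the red basin; origin at the centre of its underside

How it is judged:
At the end, for the whole second after the job is handed in: Both ends of the orange band's centre line within 7.5 mm of the stand's front edge, over its width; carrier flat on the top (within 4 mm, tilt under 0.06 rad) and at rest; blue carrier moved less than 10 mm, other loose things less than 20 mm (x of band_left in the frame of stand_edge between -0.0075 and 0.0075 m and y of band_left in the frame of stand_edge between -0.132 and 0.132 m and x of band_right in the frame of stand_edge between -0.0075 and 0.0075 m and y of band_right in the frame of stand_edge between -0.132 and 0.132 m and z of orange_carrier in the frame of stand_edge between -0.004 and 0.004 m and angle between orange_carrier's own z axis and vertical below 0.06 rad and linear speed of orange_carrier below 0.01 m/s and distance of blue_carrier from where it was at the start of the episode below 0.01 m and distance of each of dropper_bottle, petri_dish, slip_carton, steel_forceps, timer from where it was at the start of the episode below 0.02 m); the robot touches nothing.
It fails at once if the orange-banded carrier is lifted off the stand or tipped (z of orange_carrier in the frame of stand_edge above 0.012 m or angle between orange_carrier's own z axis and vertical above 0.25 rad).
It fails at once if the orange-banded carrier falls off the stand (z of orange_carrier in the frame of stand_edge below -0.015 m).
It fails at once if the blue-banded carrier is moved by more than 10 mm (distance of blue_carrier from where it was at the start of the episode above 0.01 m).
It fails at once if a loose thing on the worktop (bottle, dish, carton, forceps, timer) is moved by more than 20 mm (distance of any of dropper_bottle, petri_dish, slip_carton, steel_forceps, timer from where it was at the start of the episode above 0.02 m).
It also fails if it takes over 42 s, if anything falls off the work surface, if the arm or the gripper's body presses on something with over 40 N, if the wrist force passes 120 N, or if a joint passes its speed limit or range.

## Working session

There is one attempt and no reset: what is moved stays moved. The work goes in short steps, Python scripts to look and compute and a shell command to move; the robot and the scene stay as the last step left them, time stands still between calls to the robot, and variables do not carry over. Pictures are saved under pics/ and viewed, at most 10 in all, crops included, and the job is handed in when it is done.

```bash
mkdir -p pics
cat > h.py <<'E'
import numpy as np, cv2
from workcell import ctrl
def ray(cam,uv,z):
    m=ctrl.camera_model(cam);K=np.array(m["K"],float);R=cv2.Rodrigues(np.array(m["rvec"],float))[0];t=np.array(m["tvec"],float).ravel()
    uv=np.atleast_2d(np.array(uv,float));d=(np.linalg.inv(K)@np.c_[uv,np.ones(len(uv))].T).T@R
    c=-R.T@t;return c+d*((z-c[2])/d[:,2])[:,None]
def proj(cam,P):
    m=ctrl.camera_model(cam);return cv2.projectPoints(np.array(P,float).reshape(-1,1,3),np.array(m["rvec"],float),np.array(m["tvec"],float),np.array(m["K"],float),None)[0].reshape(-1,2)
E
python3 - <<'E'
from h import *
s=ctrl.read_state();print({k:np.round(v,3) for k,v in s.items()})
for c in("top","scene"):
    im=ctrl.capture(c);cv2.imwrite(f"pics/{c}0.png",im)
    m=ctrl.camera_model(c);R=cv2.Rodrigues(np.array(m["rvec"],float))[0];print(c,-R.T@np.ravel(m["tvec"]))
    for q in("orange_carrier","blue_carrier","stand"):
        for r in ctrl.silhouettes(c,q)[:2]:
            print(q,round(r["p"],2),np.round(np.array(r["extent"])*[640,480,640,480]))
            cs=max(cv2.findContours(r["region"].astype(np.uint8),0,2)[0],key=cv2.contourArea)
            b=cv2.boxPoints(cv2.minAreaRect(cs));z={"stand":.045}.get(q,.053);print(np.round(ray(c,b,z)[:,:2],4).tolist())
    for q in("band_left","band_right","stand_edge"):
        for r in ctrl.tip_of(c,q)[:1]: 
            uv=np.array(r["centre"])*[640,480];print(q,round(r["p"],2),uv.round(1),ray(c,uv,.045).round(4))
E
```

```text
{'clock': np.float64(0.0), 'qpos': array([ 1.264,  0.053,  1.402, -0.   ,  1.689, -0.07 ]), 'qd': array([-0.001,  0.   ,  0.001,  0.001, -0.   ,  0.001]), 'effort': array([ 0.0000e+00, -3.8166e+01, -3.6019e+01,  0.0000e+00,  6.0000e-03,
        0.0000e+00]), 'tool_pos': array([0.123, 0.51 , 0.23 ]), 'eef_rot': array([-3.14 , -0.   ,  2.905]), 'contact_force': array([-0.901, -0.104,  0.635]), 'ft_torque': array([-0.   ,  0.066,  0.031]), 'finger_force': np.float64(0.0), 'finger_gap': np.float64(0.086)}
top [ 0.23906775 -0.1370807   1.20134618]
orange_carrier 0.79 [203. 171. 249. 218.]
[[0.5155, 0.145], [0.5657, 0.0961], [0.5038, 0.0359], [0.4544, 0.0847]]
blue_carrier 0.65 [255. 202. 301. 250.]
[[0.4446, 0.0387], [0.4949, -0.0102], [0.4341, -0.0701], [0.3847, -0.0212]]
stand 0.9 [192. 143. 332. 268.]
[[0.4951, 0.1747], [0.6315, 0.0969], [0.4846, -0.1338], [0.3537, -0.054]]
band_left 0.83 [207.7 181.4] [[0.5383 0.1374 0.045 ]]
band_right 0.95 [237.  212.4] [[0.4705 0.0697 0.045 ]]
stand_edge 0.71 [238.9 230. ] [[0.432  0.0637 0.045 ]]
scene [ 0.07780337 -0.56482054  0.79252872]
orange_carrier 0.82 [247. 151. 290. 185.]
[[0.4498, 0.0807], [0.5079, 0.1518], [0.5609, 0.0939], [0.5004, 0.0262]]
blue_carrier 0.72 [255. 197. 294. 235.]
[[0.3822, -0.0238], [0.4402, 0.0446], [0.4895, -0.0101], [0.4292, -0.0751]]
stand 0.7 [243. 145. 335. 263.]
[[0.4895, 0.1796], [0.6426, 0.0927], [0.4649, -0.1548], [0.3397, -0.0784]]
stand 0.31 [248. 150. 290. 187.]
[[0.4538, 0.0877], [0.5125, 0.1595], [0.566, 0.1012], [0.5049, 0.0327]]
band_left 0.96 [268.5 156.1] [[0.5291 0.1284 0.045 ]]
band_right 0.96 [256.8 184.8] [[0.4603 0.0759 0.045 ]]
stand_edge 0.9 [249.2 196.3] [[0.4302 0.0599 0.045 ]]
```

View pics/top0.png

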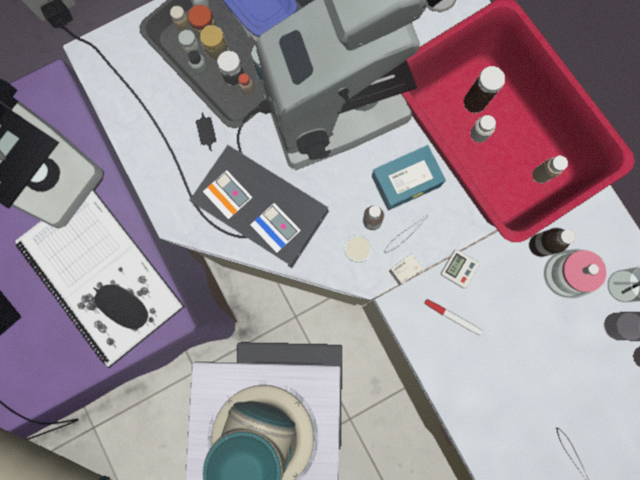

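View pics/scene0.png

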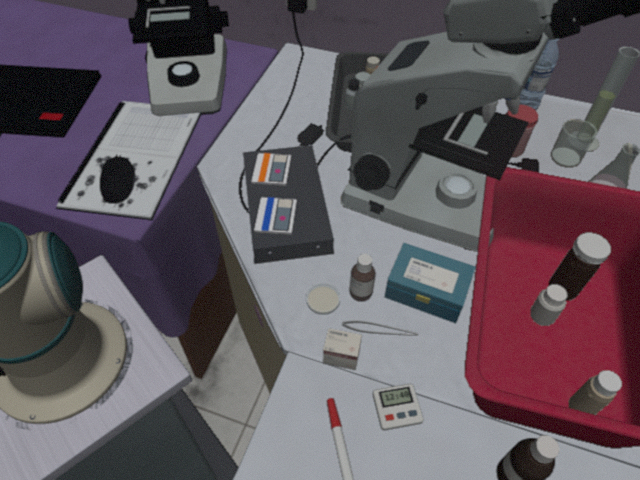

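The top view shows the orange carrier at about (226,195), the blue one at about (277,226), and the stand between (192,200), (228,147), (328,210) and (292,266). The scene view agrees. Next I'll fit the outlines more exactly.

```bash
cat >> h.py <<'E'
from scipy.optimize import minimize
def rect(p,dx,dy,z,n=40):
    c,s=np.cos(p[2]),np.sin(p[2]);k=np.array([[-1,1],[1,1],[1,-1],[-1,-1]])*[dx/2,dy/2]
    P=np.concatenate([k[i]+(k[(i+1)%4]-k[i])*np.linspace(.06,.94,n)[:,None] for i in range(4)])
    return np.c_[P@np.array([[c,s],[-s,c]])+p[:2],np.full(len(P),z)]
def bilin(im,uv): return cv2.remap(im,uv[:,0].astype(np.float32).reshape(-1,1),uv[:,1].astype(np.float32).reshape(-1,1),1).ravel()
def fit(ims,p0,dx,dy,z,sign,sides=(0,1,2,3),step=.0025,z_out=None):
    idx=np.concatenate([np.arange(40)+40*i for i in sides])
    def f(p):
        v=0
        for c,im in ims.items():
            a=bilin(im,proj(c,rect(p,dx-2*step,dy-2*step,z)[idx]));b=bilin(im,proj(c,rect(p,dx+2*step,dy+2*step,z)[idx]))
            v-=sign*(a-b).mean()
        return v
    best=None
    for d in [(0,0,0),(.004,0,.05),(-.004,0,-.05),(0,.004,-.05),(0,-.004,.05)]:
        p=np.array(p0)+d
        r=minimize(f,p,method="Nelder-Mead",options=dict(initial_simplex=[p,p+[.004,0,0],p+[0,.004,0],p+[0,0,.05]],xatol=1e-5,fatol=1e-3))
        if best is None or r.fun<best.fun: best=r
    return best.x,best.fun
E
python3 - <<'E'
from h import *
I={c:cv2.imread(f"pics/{c}0.png") for c in("top","scene")}
G={c:cv2.cvtColor(i,6).astype(np.float32) for c,i in I.items()}
for sel in (["top"],["scene"],["top","scene"]):
    g={c:G[c] for c in sel}
    O=fit(g,[.51,.09,-.78],.07,.084,.053,1);B=fit(g,[.44,-.015,-.78],.07,.084,.053,1)
    print(sel,"O",O[0].round(4),round(O[1],1),"B",B[0].round(4),round(B[1],1))
    S=fit(g,[.49,.02,-.553],.15,.264,.045,-1,(0,1),.003);S2=fit(g,[.49,.02,-.553],.15,.264,.045,-1,(0,1,2,3),.003)
    print("S back/left only",S[0].round(4),round(S[1],1),"all",S2[0].round(4),round(S2[1],1))
for c,(x,y,w,h) in {"top":(180,135,160,140),"scene":(235,135,110,140)}.items():
    k=5;im=cv2.resize(I[c][y:y+h,x:x+w],None,fx=k,fy=k,interpolation=cv2.INTER_CUBIC)
    for p,dx,dy,z,col in((O[0],.07,.084,.053,(0,255,0)),(B[0],.07,.084,.053,(0,255,0)),(S2[0],.15,.264,.045,(0,255,255)),(S[0],.15,.264,.045,(255,0,255))):
        for u in (proj(c,rect(p,dx,dy,z))-[x,y]+.5)*k: cv2.circle(im,(int(u[0]),int(u[1])),1,col,-1)
    im=cv2.convertScaleAbs(im,alpha=1.6,beta=20)
    cv2.imwrite(f"pics/{c}_fit.png",im[:600,:800] if c=="scene" else cv2.resize(im,None,fx=.85,fy=.85))
E
```

```text
['top'] O [ 0.5087  0.0914 -0.7996] -111.0 B [ 0.4383 -0.015  -0.7854] -108.6Traceback (most recent call last):
  File "<stdin>", line 8, in <module>
  File "h.py", line 26, in fit
    r=minimize(f,p,method="Nelder-Mead",options=dict(initial_simplex=[p,p+[.004,0,0],p+[0,.004,0],p+[0,0,.05]],xatol=1e-5,fatol=1e-3))
    res = _minimize_neldermead(fun, x0, args, callback, bounds=bounds,
                               **options)
    fxcc = func(xcc)
    fx = function(np.copy(x), *(wrapper_args + args))
  File "h.py", line 20, in f
    a=bilin(im,proj(c,rect(p,dx-2*step,dy-2*step,z)[idx]));b=bilin(im,proj(c,rect(p,dx+2*step,dy+2*step,z)[idx]))
               ~~~~^^^^^^^^^^^^^^^^^^^^^^^^^^^^^^^^^^^^^^
  File "h.py", line 8, in proj
    m=ctrl.camera_model(cam);return cv2.projectPoints(np.array(P,float).reshape(-1,1,3),np.array(m["rvec"],float),np.array(m["tvec"],float),np.array(m["K"],float),None)[0].reshape(-1,2)
ValueError: time passes only in moves, steps and waits
```

```bash
sed -i 's/m=ctrl.camera_model(cam)/m=cm(cam)/' h.py; sed -i '2a import functools\n@functools.lru_cache(None)\ndef cm(c): return ctrl.camera_model(c)' h.py
cat > ov.py <<'E'
from h import *
I={c:cv2.imread(f"pics/{c}0.png") for c in("top","scene")}
G={c:cv2.cvtColor(i,6).astype(np.float32) for c,i in I.items()}
for sel in (["top"],["scene"],["top","scene"]):
    g={c:G[c] for c in sel}
    O=fit(g,[.51,.09,-.78],.07,.084,.053,1);B=fit(g,[.44,-.015,-.78],.07,.084,.053,1)
    print(sel,"O",O[0].round(4),round(O[1],1),"B",B[0].round(4),round(B[1],1))
    S=fit(g,[.49,.02,-.553],.15,.264,.045,-1,(0,1),.003);S2=fit(g,[.49,.02,-.553],.15,.264,.045,-1,(0,1,2,3),.003)
    print("S back/left only",S[0].round(4),round(S[1],1),"all",S2[0].round(4),round(S2[1],1))
for c,(x,y,w,h) in {"top":(180,135,160,140),"scene":(235,135,110,140)}.items():
    k=5;im=cv2.resize(I[c][y:y+h,x:x+w],None,fx=k,fy=k,interpolation=cv2.INTER_CUBIC)
    im=cv2.convertScaleAbs(im,alpha=1.6,beta=20)
    for p,dx,dy,z,col in((O[0],.07,.084,.053,(0,255,0)),(B[0],.07,.084,.053,(0,255,0)),(S2[0],.15,.264,.045,(0,255,255)),(S[0],.15,.264,.045,(255,0,255))):
        for u in (proj(c,rect(p,dx,dy,z))-[x,y]+.5)*k: cv2.circle(im,(int(u[0]),int(u[1])),1,col,-1)
    cv2.imwrite(f"pics/{c}_fit.png",cv2.resize(im,None,fx=.85,fy=.85))
E
python3 ov.py
```

```text
['top'] O [ 0.5087  0.0914 -0.7996] -111.0 B [ 0.4383 -0.015  -0.7854] -108.6
S back/left only [ 0.491   0.025  -0.5467] -107.9 all [ 0.4888  0.021  -0.5456] -87.9
['scene'] O [ 0.5073  0.0891 -0.7951] -77.4 B [ 0.4368 -0.0173 -0.7867] -81.1
S back/left only [ 0.4894  0.0232 -0.543 ] -70.8 all [ 0.4896  0.0223 -0.545 ] -50.6
['top', 'scene'] O [ 0.5083  0.0907 -0.7964] -181.3 B [ 0.4379 -0.0158 -0.7869] -180.8
S back/left only [ 0.4906  0.0245 -0.5451] -173.3 all [ 0.4891  0.0215 -0.5441] -137.6
```

View pics/top_fit.png

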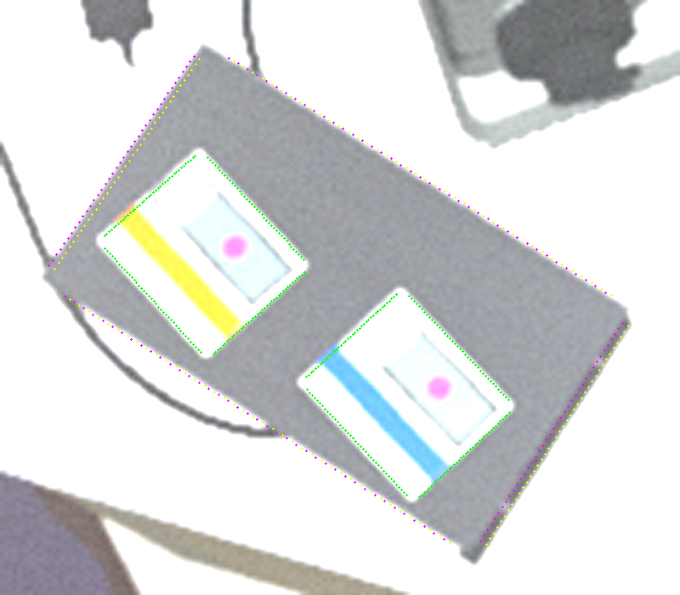

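View pics/scene_fit.png

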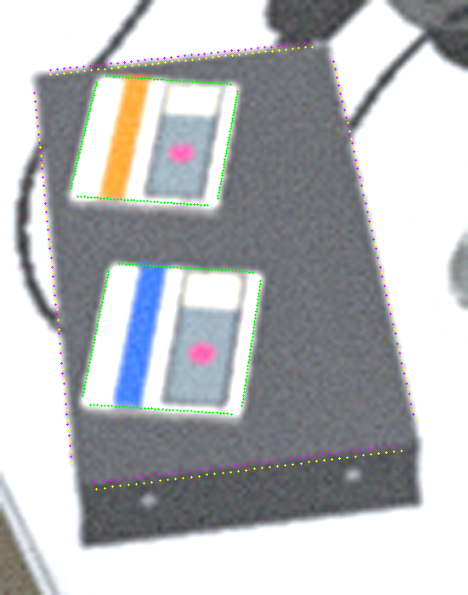

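Both fits agree to about 2 mm. In the stand frame the orange carrier sits at (-19, 69) mm, turned -0.25 rad. Its left band end must go 52 mm forward and its right end 31 mm. I'll push the back edge with half-open fingers set parallel to the stand edge. First I'll twist to the stand's yaw and come in high, and locate the microscope meanwhile.

```bash
python3 - <<'E'
from h import *
for z in(0,.15,.3): print(z,"top",ray("top",[(262,45),(280,150),(305,140)],z)[:,:2].round(3).tolist(),"scene",ray("scene",[(352,90),(372,170),(345,190)],z)[:,:2].round(3).tolist())
E
python3 -m inch '[{"xyz":[0,0,0],"twist":5.9},{"xyz":[0,0,0],"twist":5.9},{"xyz":[0,0,0],"twist":5.9},{"xyz":[-0.03,-0.008,0],"twist":0},{"xyz":[-0.03,-0.008,0],"twist":0},{"xyz":[-0.03,-0.008,0],"twist":0},{"xyz":[-0.03,-0.008,0],"twist":0},{"xyz":[-0.03,-0.008,0],"twist":0},{"xyz":[-0.03,-0.008,0],"twist":0},{"xyz":[-0.03,-0.008,0],"twist":0},{"xyz":[-0.03,-0.008,0],"twist":0},{"xyz":[0,0,0],"twist":0}]' 0.5
```

```text
0 top [[0.884, 0.038], [0.627, -0.014], [0.652, -0.07]] scene [[0.865, 0.23], [0.702, -0.011], [0.616, -0.018]]
0.15 top [[0.804, 0.016], [0.579, -0.029], [0.6, -0.079]] scene [[0.716, 0.08], [0.584, -0.116], [0.515, -0.122]]
0.3 top [[0.723, -0.005], [0.53, -0.045], [0.549, -0.087]] scene [[0.567, -0.071], [0.466, -0.221], [0.413, -0.225]]
clock: 1.9
tool_pos: [0.2969, 0.3292, 0.2315]
eef_rot: [3.141, 0.001, 2.592]
contact_force: [0.5, -0.1, -0.0]
finger_gap: 0.0423
finger_force: 0.0
```

```bash
python3 -m inch '[{"xyz":[-0.033,-0.008,0],"twist":0},{"xyz":[-0.033,-0.008,0],"twist":0},{"xyz":[-0.033,-0.008,0],"twist":0},{"xyz":[-0.033,-0.008,0],"twist":0},{"xyz":[-0.033,-0.008,0],"twist":0},{"xyz":[-0.033,-0.008,0],"twist":0},{"xyz":[-0.033,-0.008,0],"twist":0},{"xyz":[-0.033,-0.008,0],"twist":0},{"xyz":[-0.033,-0.008,0],"twist":0},{"xyz":[-0.033,-0.008,0],"twist":0},{"xyz":[-0.033,-0.008,0],"twist":0},{"xyz":[0,0,0],"twist":0}]'
```

```text
clock: 3.1
tool_pos: [0.5613, 0.0654, 0.2303]
eef_rot: [-3.141, -0.0, 2.593]
contact_force: [-0.1, 0.0, 0.3]
finger_gap: 0.0425
finger_force: 0.0
```

```bash
python3 -m inch '[{"xyz":[-0.008,-0.003,0],"twist":0},{"xyz":[0,0,0.03],"twist":0},{"xyz":[0,0,0.03],"twist":0},{"xyz":[0,0,0.03],"twist":0},{"xyz":[0,0,0.03],"twist":0},{"xyz":[0,0,0.03],"twist":0},{"xyz":[0,0,0],"twist":0},{"xyz":[0,0,0],"twist":0}]'
python3 - <<'E'
from h import *
I=[]
for c,(x,y,w,h) in {"top":(170,120,160,140),"scene":(225,110,120,140)}.items():
    im=ctrl.capture(c);cv2.imwrite(f"pics/{c}1.png",im);I.append(cv2.convertScaleAbs(cv2.resize(im[y:y+h,x:x+w],None,fx=2.8,fy=2.8,interpolation=2),alpha=1.5,beta=20))
cv2.imwrite("pics/v1.png",cv2.hconcat(I))
E
```

```text
clock: 3.9
tool_pos: [0.5649, 0.0614, 0.0821]
eef_rot: [3.141, -0.0, 2.597]
contact_force: [1.2, -0.1, 2.0]
finger_gap: 0.0421
finger_force: 0.0
```

View pics/v1.png

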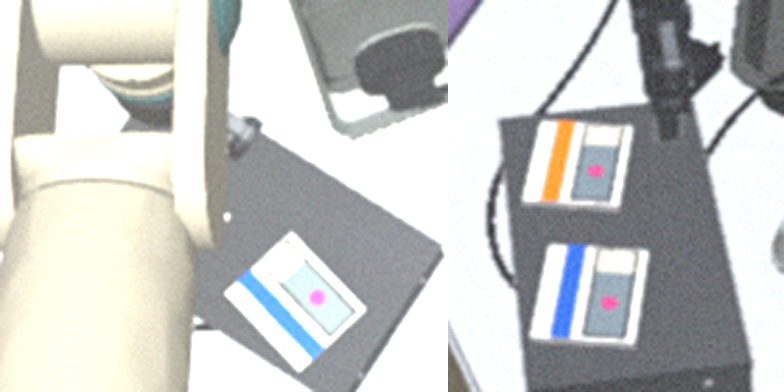

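Scene view: the fingers (about (668,130) in the crop) hang behind the orange carrier and clear of it. The arm hides the orange carrier in the top view. I'll lower the fingers to feel the stand.

```bash
python3 -m inch '[{"xyz":[0,0,0.015],"twist":0},{"xyz":[0,0,0.012],"twist":0},{"xyz":[0,0,0],"twist":0},{"xyz":[0,0,0],"twist":0}]'; for i in 1; do python3 -m inch '[{"xyz":[0,0,0.003],"twist":0},{"xyz":[0,0,0],"twist":0},{"xyz":[0,0,0],"twist":0}]'; done
```

```text
clock: 4.4
tool_pos: [0.5646, 0.0607, 0.0537]
eef_rot: [-3.141, -0.001, 2.596]
contact_force: [-0.3, 0.5, 0.5]
finger_gap: 0.0427
finger_force: 0.0
clock: 4.7
tool_pos: [0.5651, 0.0608, 0.0515]
eef_rot: [3.141, 0.0, 2.596]
contact_force: [0.4, -0.3, 0.5]
finger_gap: 0.0424
finger_force: 0.0
```

```bash
python3 -m inch '[{"xyz":[0,0,0.002],"twist":0},{"xyz":[0,0,0],"twist":0},{"xyz":[0,0,0],"twist":0}]';python3 -m inch '[{"xyz":[0,0,0.002],"twist":0},{"xyz":[0,0,0],"twist":0},{"xyz":[0,0,0],"twist":0}]'
```

```text
clock: 5.0
tool_pos: [0.5649, 0.0608, 0.0493]
eef_rot: [3.142, -0.0, 2.596]
contact_force: [1.2, 0.8, 0.5]
finger_gap: 0.0428
finger_force: 0.0
clock: 5.3
tool_pos: [0.5649, 0.0608, 0.0472]
eef_rot: [-3.142, -0.0, 2.596]
contact_force: [-0.9, -0.2, 0.5]
finger_gap: 0.043
finger_force: 0.0
```

```bash
python3 -m inch '[{"xyz":[0,0,0.002],"twist":0},{"xyz":[0,0,0],"twist":0},{"xyz":[0,0,0],"twist":0}]' | grep -E "pos|contact";python3 -m inch '[{"xyz":[0,0,0.0015],"twist":0},{"xyz":[0,0,0],"twist":0},{"xyz":[0,0,0],"twist":0}]'| grep -E "pos|contact"
```

```text
tool_pos: [0.5649, 0.0608, 0.0452]
contact_force: [0.2, 0.1, -0.3]
tool_pos: [0.5649, 0.0608, 0.0437]
contact_force: [1.3, 0.1, 1.0]
```

```bash
python3 -m inch '[{"xyz":[0,0,0.0015],"twist":0},{"xyz":[0,0,0],"twist":0},{"xyz":[0,0,0],"twist":0}]' | grep -E "pos|contact";python3 -m inch '[{"xyz":[0,0,0.0015],"twist":0},{"xyz":[0,0,0],"twist":0},{"xyz":[0,0,0],"twist":0}]'| grep -E "pos|contact"
```

```text
tool_pos: [0.5652, 0.0608, 0.0432]
contact_force: [-2.1, 0.4, 4.3]
tool_pos: [0.5652, 0.0608, 0.0431]
contact_force: [-7.6, -0.4, 14.2]
```

Contact comes at TCP z = 0.0432. I'll lift 2.5 mm clear of the top and push 35 mm slowly.

```bash
python3 -m inch '[{"xyz":[0,0,-0.005],"twist":0},{"xyz":[0,0,0],"twist":0},{"xyz":[0,0,0],"twist":0}]'
python3 -m inch '[{"xyz":[0.004,0,0],"twist":0},{"xyz":[0.004,0,0],"twist":0},{"xyz":[0.004,0,0],"twist":0},{"xyz":[0.004,0,0],"twist":0},{"xyz":[0.004,0,0],"twist":0},{"xyz":[0.004,0,0],"twist":0},{"xyz":[0.004,0,0],"twist":0},{"xyz":[0.004,0,0],"twist":0},{"xyz":[0.003,0,0],"twist":0},{"xyz":[0,0,0],"twist":0},{"xyz":[0,0,0],"twist":0}]'
cat > look.py <<'E'
import sys
from h import *
n,cs,g=sys.argv[1],sys.argv[2].split(","),eval(sys.argv[3])
I={c:ctrl.capture(c) for c in cs}
G={c:cv2.cvtColor(i,6).astype(np.float32) for c,i in I.items()}
S=np.array([.4891,.0217,-.545])
def ts(p): d=p[:2]-S[:2];c,s=np.cos(S[2]),np.sin(S[2]);return np.array([c*d[0]+s*d[1],-s*d[0]+c*d[1],p[2]-S[2]])
c,s=np.cos(S[2]),np.sin(S[2]);g=[S[0]+c*g[0]-s*g[1],S[1]+s*g[0]+c*g[1],S[2]+g[2]]
B=fit(G,[.438,-.0158,-.787],.07,.084,.053,1);print("blue",B[0].round(4),round(B[1]))
t=ts(np.array(ctrl.read_state()["tool_pos"]));print("tool",t[:2].round(4))
sides=(0,2,3) if cs==["scene"] else (0,1,2,3)
O=fit(G,g,.07,.084,.053,1,sides)
o=ts(O[0]);print("orange in stand",o.round(4),round(O[1]))
for nm,y in(("L",.042),("R",-.042)): print(nm,"edge x",round(o[0]+.075-.015*np.cos(o[2])-y*np.sin(o[2]),4))
out=[]
for c,(x,y,w,h) in {"top":(170,120,160,140),"scene":(225,110,120,140)}.items():
    if c not in I: continue
    k=5 if len(I)==1 else 2.8
    im=cv2.convertScaleAbs(cv2.resize(I[c][y:y+h,x:x+w],None,fx=k,fy=k,interpolation=2),alpha=1.5,beta=20)
    for P,dx,dy,z,col in((O[0],.07,.084,.053,(0,255,0)),(S,.15,.264,.045,(0,255,255))):
        for u in (proj(c,rect(P,dx,dy,z))-[x,y]+.5)*k: cv2.circle(im,(int(u[0]),int(u[1])),1,col,-1)
    out.append(im[:600])
cv2.imwrite(f"pics/{n}.png",cv2.hconcat(out))
E
python3 look.py p1 scene "[-.035,.07,-.05]"
```

```text
clock: 6.8
tool_pos: [0.565, 0.0608, 0.0456]
eef_rot: [3.141, 0.0, 2.596]
contact_force: [-0.0, 0.9, -0.6]
finger_gap: 0.0427
finger_force: 0.0
clock: 7.9
tool_pos: [0.535, 0.079, 0.0458]
eef_rot: [3.141, 0.0, 2.596]
contact_force: [1.1, 0.0, 1.7]
finger_gap: 0.0428
finger_force: 0.0
blue [ 0.4368 -0.0172 -0.7866] -84
tool [0.0097 0.0728]
orange in stand [-0.0382  0.0718 -0.1907] -22
L edge x 0.0301
R edge x 0.0141
```

View pics/p1.png

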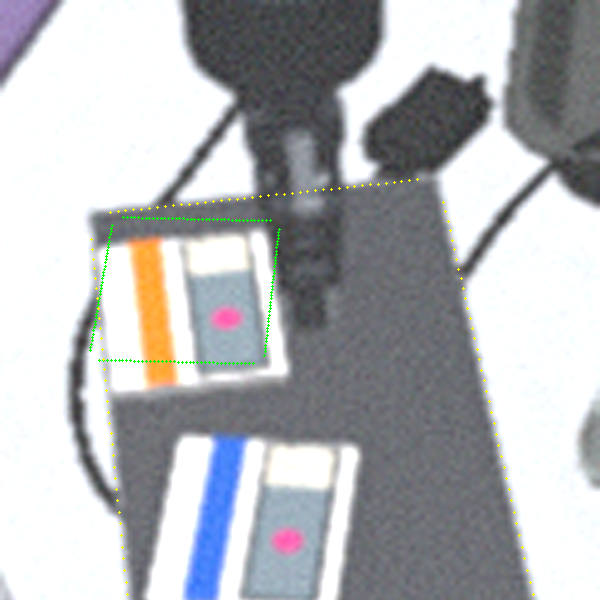

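The picture shows the carrier turned parallel to the stand edge against the fingers, with its front about at the edge and the blue carrier unmoved. The green outline fit went wrong because the front merges with the white background. I'll fit the orange band instead.

```bash
python3 - <<'E'
s=open('look.py').read()
s=s.replace('O=fit(G,g,.07,.084,.053,1,sides)','''W={c:(i[...,2].astype(np.float32)-i[...,0]) for c,i in I.items()}
O=fit(W,[g[0]-.015*np.cos(g[2]),g[1]-.015*np.sin(g[2]),g[2]],.014,.084,.053,1,(0,1,2,3),.0015)
O=(O[0]+[.015*np.cos(O[0][2]),.015*np.sin(O[0][2]),0],O[1])''')
open('look.py','w').write(s)
E
python3 look.py p2 scene "[-.037,.058,0]"
python3 - <<'E'
# check band method on the first pictures
from h import *
for c in("top","scene"):
    i=cv2.imread(f"pics/{c}0.png");W={c:i[...,2].astype(np.float32)-i[...,0]}
    O=fit(W,[.498,.1,-.79],.014,.084,.053,1,(0,1,2,3),.0015)[0];print(c,(O+[.015*np.cos(O[2]),.015*np.sin(O[2]),0]).round(4))
E
```

```text
blue [ 0.4369 -0.0171 -0.7868] -83
tool [0.0097 0.0728]
orange in stand [-0.0377  0.0612 -0.0013] -82
L edge x 0.0224
R edge x 0.0222
top [ 0.5093  0.0919 -0.7918]
scene [ 0.509   0.0915 -0.7883]
```

View pics/p2.png

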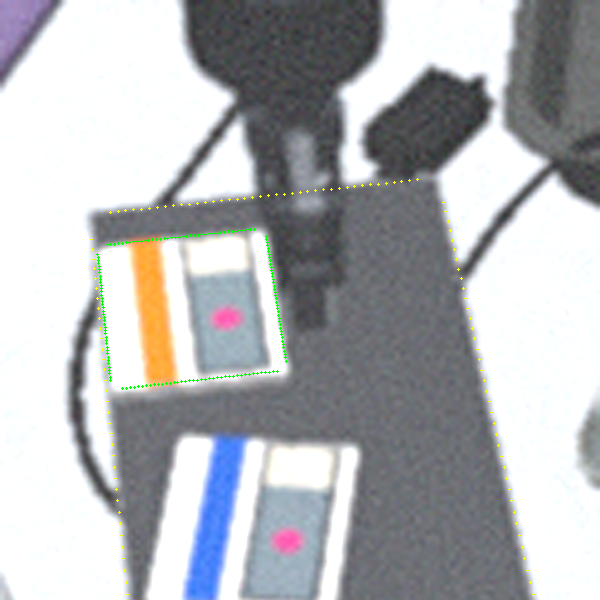

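Now the overlay matches: the carrier is parallel to the edge and the band is 22 mm behind it. I'll push 22 mm, then back off and up.

```bash
python3 -m inch '[{"xyz":[0.003,0,0],"twist":0},{"xyz":[0.003,0,0],"twist":0},{"xyz":[0.003,0,0],"twist":0},{"xyz":[0.003,0,0],"twist":0},{"xyz":[0.003,0,0],"twist":0},{"xyz":[0.003,0,0],"twist":0},{"xyz":[0.002,0,0],"twist":0},{"xyz":[0.002,0,0],"twist":0},{"xyz":[0,0,0],"twist":0},{"xyz":[0,0,0],"twist":0}]'
python3 look.py p3 scene "[-.06,.061,0]"
```

```text
clock: 9.0
tool_pos: [0.5161, 0.0904, 0.0457]
eef_rot: [-3.142, -0.0, 2.596]
contact_force: [0.2, 0.6, 0.2]
finger_gap: 0.0427
finger_force: 0.0
blue [ 0.4368 -0.0172 -0.7881] -84
tool [-0.0124  0.0727]
orange in stand [-0.0594  0.0613  0.0003] -82
L edge x 0.0005
R edge x 0.0006
```

View pics/p3.png

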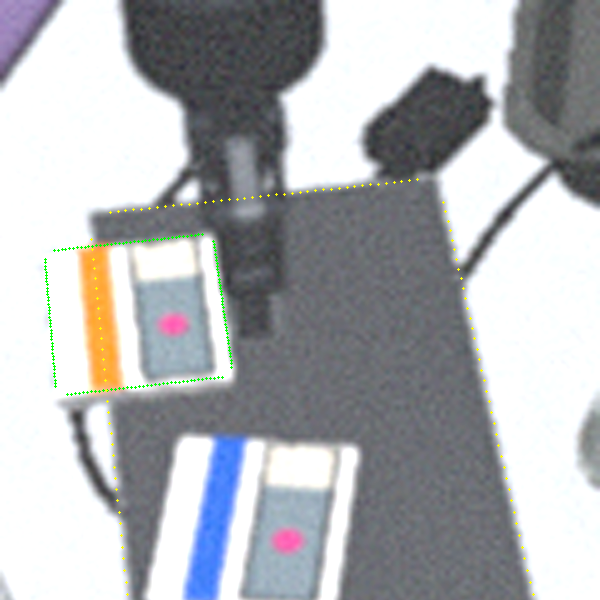

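The band now lies right over the edge, both ends within 1 mm. I'll back off, rise and move aside to check with both cameras.

```bash
python3 -m inch '[{"xyz":[-0.008,0,0],"twist":0},{"xyz":[-0.012,0,0],"twist":0},{"xyz":[0,0,-0.03],"twist":0},{"xyz":[0,0,-0.04],"twist":0},{"xyz":[0,0,-0.04],"twist":0},{"xyz":[0,0,-0.04],"twist":0},{"xyz":[0,0,-0.03],"twist":0},{"xyz":[0,0,0],"twist":0}]' | grep tool_pos
python3 -m inch '[{"xyz":[0.03,0.01,0],"twist":0},{"xyz":[0.03,0.01,0],"twist":0},{"xyz":[0.03,0.01,0],"twist":0},{"xyz":[0.03,0.01,0],"twist":0},{"xyz":[0.03,0.01,0],"twist":0},{"xyz":[0.03,0.01,0],"twist":0},{"xyz":[0.03,0.01,0],"twist":0},{"xyz":[0.03,0.01,0],"twist":0},{"xyz":[0.03,0.01,0],"twist":0},{"xyz":[0.03,0.01,0],"twist":0},{"xyz":[0,0,0],"twist":0},{"xyz":[0,0,0],"twist":0}]'
for c in top scene; do python3 look.py f_$c $c "[-.06,.061,0]"; done; python3 look.py both top,scene "[-.06,.061,0]"
```

```text
tool_pos: [0.5359, 0.0795, 0.2315]
clock: 11.05
tool_pos: [0.329, 0.3212, 0.2251]
eef_rot: [-3.14, -0.0, 2.597]
contact_force: [0.2, 0.7, 0.4]
finger_gap: 0.0427
finger_force: 0.0
blue [ 0.4384 -0.015  -0.7863] -109
tool [-0.2917  0.1729]
orange in stand [-0.0594  0.0626  0.0006] -120
L edge x 0.0006
R edge x 0.0006
blue [ 0.4368 -0.0172 -0.7866] -81
tool [-0.2914  0.1728]
orange in stand [-0.0595  0.0612  0.0003] -79
L edge x 0.0005
R edge x 0.0006
blue [ 0.4379 -0.0158 -0.7893] -181
tool [-0.2913  0.1728]
orange in stand [-0.0594  0.0623 -0.0006] -195
L edge x 0.0006
R edge x 0.0006
```

View pics/both.png

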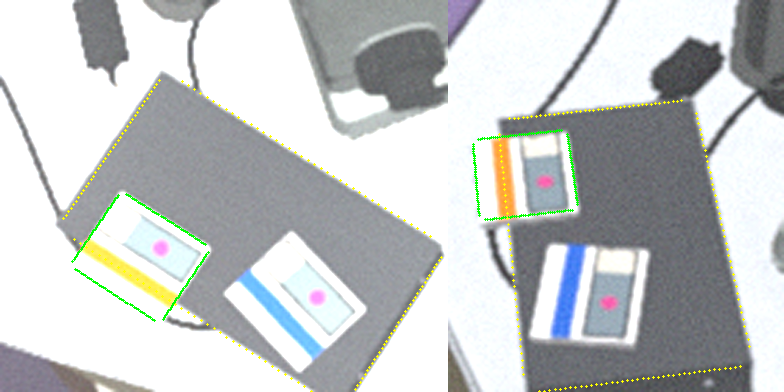

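Both cameras put the band within 1 mm of the edge. The carrier lies flat and the blue one has not moved, so I'm handing in.

```bash
python3 -c "
from workcell import ctrl
print(ctrl.job_done())"
```

```text
the job is handed in; nothing more can be done
None
```

I pushed the orange-banded carrier until its band lay over the stand's front edge, with both ends about 0.6 mm from it in both cameras; the blue carrier measured unmoved, and the job is handed in (no verdict came back).

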